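Switch on the signal-tower test box under its red guard

ROBOT

A 6-joint arm with a two-finger parallel gripper is mounted at the origin on the work surface. World frame = base frame: x ahead of the robot, y to its left, z up, the work surface at z = 0. Lengths are in m, angles in rad, forces in N, time in s.
With the tool pointing down it reaches from about 0.35 to 0.775 m from the base axis. Payload 7.3 kg.
Tool frame: the origin (TCP) lies at the very end of the fingers, on their centre line; the grasp point (between the pads) lies 19 mm behind it; z points along the fingers, y is the line along which they close (so a half turn about z gives the same grasp; the last joint's range is limited). The gripper opens to 92 mm and grips with 3 to 60 N. Pads are 19 mm wide; open, the fingers measure 130 mm over their backs; the gripper's body (75 mm by 190 mm) begins 47 mm behind the grasp point.
Start: joints at [-1.308, 0.342, 1.524, -0, 1.275, -0.146], TCP at [0.209, -0.482, 0.227] pointing down, gripper open.
Joint ranges: [-2.53, 2.53], [-0.77, 2.02], [0.04, 2.7], [-1, 4.14], [0.28, 2.66], [-3.11, 3.11]. Speed limits (rad/s): [2.57, 2.57, 3.14, 3.14, 3.14, 3.14].

INTERFACE

Orientations are given as [roll, pitch, yaw] about the fixed x, y, z axes, in that order (R = Rz(yaw) Ry(pitch) Rx(roll)).
In Python, from cell import robot gives the robot as it stands. The module is installed in compiled form; this text tells all that it offers.
- The arm moves only by the tool arm_command, never from a script. Its argument "moves" is a list of rows, each a list of 3 entries, a list of its own where there are three numbers: the shift along the tool's x, y, z in m, then the turn, a rotation vector about the tool's x, y, z in rad, then the finger opening in m, from 0 to 0.0918. In form: [[[dx, dy, dz], [ax, ay, az], claw], ...]. A call has exactly 5 rows; each row is the pose to reach, as a shift and turn from the pose commanded when the call began, along the tool's axes at that moment; what a row does not reach only later rows make up. A row lasts 1/10 s, in which the tool goes at most 50 mm and 8.59 degrees, less where a joint would pass 70% of its speed; a pose out of reach is approached as far as the arm can. A call with a gripper value outside its range is refused whole. The fingers move at their own pace and stop on an object; "squeeze" is the grip in N (left out, the last holds). Time passes only in rows, so rows that repeat a pose let the fingers close, or fill a call up. It gives the time, the measured TCP pose, the force, the opening and the grip force at its end, in the units of the state.
- robot.observe(): the state, without advancing time (a new reading comes with each control period).
- robot.read_camera(name): name is "side" or "top"; returns the picture (384x512x3 uint8, red, green, blue); there is no depth.
- robot.camera_model(name): a dict with "fx", "fy", "cx", "cy" (pixels), "k1" (the pictures are not rectified: a ray, as slopes to the right and down, at radius r is drawn at 1 + k1 r^2 times it, then the intrinsics apply), "R" (3x3) and "t" (3): a world point X has camera coordinates R X + t. Camera axes: x right, y down, z forward; pixel columns grow to the right and rows downward; lengths in m; the calibration is good to about 2 mm. A picture is of the moment at which its call begins. camera_model takes no time and is no camera call.
- robot.hand_in(): hands the job in; it is judged then, once.
The state is a dict: "time": time; "qpos": joint angles; "qvel": joint speeds; "joint_efforts": joint torques, N m; "tool_pos": TCP position; "tool_rot": TCP orientation; "contact_force": force on the tool from outside, world axes, zero at the start; "torque": the same for the moment, N m; "opening": finger opening in m; "grip_force": force on a finger pad.
Only numpy, scipy, OpenCV 4.12 (cv2) and the standard library are available. Lean on these libraries where they do the work, as an engineer would, in place of code of your own. Each camera call takes 0.05 s, during which the arm holds its last target. There are 200 camera calls.

TASK

Switch on the test box that has the red guard: with a fingertip lift the guard by its lip and swing it right back until it stays open by itself, push the toggle beneath fully over to its on side (away from the robot, towards the hinge), then tip the guard forward again so that it drops fully shut over the toggle. Do not pick up or shift any of the loose things on the bench, and leave the box with the yellow guard as it is.

Things in the scene. Friction and masses are not known exactly. Their poses are not given: they have to be found in the camera images.
- red_box: Grey switch box with the red plastic guard, the box to operate; bolted to the bench, 190 x 110 x 70 mm (x, y, z). Origin: centre of its underside, on the bench. Its +x runs from its front (the lip side, facing the robot) to its back (the hinge side), z up. The two boxes may stand either way round and each is turned up to 0.25 rad.
- red_guard (a joint): Angle of the red guard about its hinge, rad: 0 shut, 1.95 fully back against its stop. Light (about 70 g), damped hinge with no spring: left alone it falls shut below about 1.2 rad and falls back to 1.95 and rests there beyond about 1.4 rad.
- red_toggle (a joint): Lean of the red box's metal ball-ended toggle, rad: 0 off (leaning 0.45 from upright to the box's front, -x), 0.9 on (leaning 0.45 to the back, +x, towards the green dot). It snaps over centre at 0.45 and stays at either end; a light push, under 1 N at the ball, moves it.
- yellow_box: Grey switch box with the yellow plastic guard, the identical neighbour, to be left alone; bolted to the bench, 190 x 110 x 70 mm (x, y, z). Origin: centre of its underside, on the bench. Its +x runs from its front (the lip side, facing the robot) to its back (the hinge side), z up. The two boxes may stand either way round and each is turned up to 0.25 rad.
- yellow_guard (a joint): Angle of the yellow guard about its hinge, rad: 0 shut, 1.95 fully back against its stop. Light (about 70 g), damped hinge with no spring: left alone it falls shut below about 1.2 rad and falls back to 1.95 and rests there beyond about 1.4 rad.
- yellow_toggle (a joint): Lean of the yellow box's metal ball-ended toggle, rad: 0 off (leaning 0.45 from upright to the box's front, -x), 0.9 on (leaning 0.45 to the back, +x, towards the green dot). It snaps over centre at 0.45 and stays at either end; a light push, under 1 N at the ball, moves it.
- red_hinge (a point): Midpoint of the red guard's hinge line (along the box's y), fixed to the box: 95 mm above the bench, 25 mm behind the box's centre. Shut guard: open-bottomed hood of 3 mm sheet, 76 mm wide; roof 90 mm long towards the front, its top 35 mm above the hinge; front wall 90 mm in front of the hinge, down to 24 mm below it, just over the box's top. Opening swings the lip up, then back.
- red_lip (a point): Middle of the free edge of the red guard's lip, a tongue 56 mm wide, 4 mm thick, sticking out 23 mm from the top of the front wall, flush with the roof; moves with the guard. Shut: 113 mm in front of the hinge, 33 mm above it, 56 mm of free air below it down to the box's top (box edge 7 mm farther forward).
- red_roof (a point): Centre of the outer face of the red guard's roof; moves with the guard. Shut: 45 mm in front of the hinge, 35 mm above it. Guard fully back: the roof is a leaning wall, its outer face going from 32 mm behind and 13 mm below the hinge to 66 mm behind and 71 mm above it; the lip goes on to 74 mm behind and 92 mm above.
- red_pivot (a point): Pivot of the red box's toggle, on the middle line of the box: 72 mm above the bench, 55 mm in front of the hinge line; axes as the box's.
- red_tip (a point): Top of the red box's toggle, 50 mm from its pivot: a stem 10 mm thick with a steel ball 18 mm across whose centre is 41 mm from the pivot. Under the guard while that is shut.
- screwdriver: Screwdriver lying on the bench before the boxes, about 200 mm long; origin on its underside at mid-length. Loose, not part of the job.
- tape_roll: Blue roll of tape lying flat before the boxes, 68 mm across, 22 mm high; origin at its underside's centre. Loose, not part of the job.
- lens: Amber lens module of a signal tower, standing, 67 mm across, 58 mm high, left or right of the boxes; origin at its underside's centre. Loose, not part of the job.
- flux_bottle: Small clear bottle, standing, 48 mm across, 110 mm high, left or right of the boxes; origin at its underside's centre. Loose, not part of the job.
- mug: White mug, 80 mm across, 90 mm high, behind the boxes; origin at its underside's centre. Loose, not part of the job.
- screw_tray: Grey screw tray, 100 x 70 x 30 mm, behind the boxes; origin at its underside's centre. Loose, not part of the job.
Mind the look-alikes: they are no part of the job. Leave any pink look-alike of the red_box alone.

How it is judged:
On the way, in this order (a step that is already met when the one before it is completed fails the run):
1. the red guard is swung back past its balance point (over 1.5 rad) while the toggle is still off (value of joint red_guard above 1.5 rad and value of joint red_toggle below 0.2 rad), for 0.2 s.
2. the toggle is fully on while the guard stands open (value of joint red_toggle above 0.8 rad and value of joint red_guard above 1.2 rad), for 0.2 s.
3. the guard has dropped shut over the toggle, which is on (value of joint red_guard below 0.05 rad and value of joint red_toggle above 0.8 rad), for 0.2 s.
At the end, for the whole second after the job is handed in: The red guard is shut (under 0.05 rad) and still, its toggle is on (over 0.8 rad); the yellow guard is shut (under 0.05 rad) with its toggle off (under 0.15 rad); no loose thing lies more than 20 mm from where it stood (all of step 3 and velocity of joint red_guard between -0.1 and 0.1 rad/s and value of joint yellow_guard below 0.05 rad and value of joint yellow_toggle below 0.15 rad and distance of each of screwdriver, tape_roll, lens, flux_bottle, mug, screw_tray from where it was at the start of the episode below 0.02 m); the robot touches nothing.
It fails at once if the yellow box is operated: its guard lifted over 0.3 rad or its toggle moved over 0.3 rad (value of joint any of yellow_guard, yellow_toggle above 0.3 rad).
It fails at once if a loose thing is lifted, carried or shoved over 30 mm (distance of any of screwdriver, tape_roll, lens, flux_bottle, mug, screw_tray from where it was at the start of the episode above 0.03 m).
It also fails if it takes over 64 s, if anything falls off the work surface, if the arm or the gripper's body presses on something with over 40 N, if the wrist force passes 120 N, or if a joint passes its speed limit or range.

## Working session

There is one attempt and no reset: what is moved stays moved. The work goes in short steps, Python scripts to look and compute and a tool call to move; the robot and the scene stay as the last step left them, time stands still between calls to the robot, and variables do not carry over. Pictures are saved under pics/ and viewed, at most 10 in all, crops included, and the job is handed in when it is done.

Besides the shell and the picture viewer there is one more tool, called as name([rows], argument=value, ...), one row to a line, values as JSON. arm_command: Moves the arm, as the interface text tells. Its arguments: {"type":"object","properties":{"moves":{"type":"array"},"squeeze":{"type":"number"}},"required":["moves"]}

```bash
mkdir -p pics
python3 - <<'E'
from cell import robot
import cv2,numpy as np
for n in("side","top"):
    im=robot.read_camera(n); np.save(f"pics/{n}0.npy",im); cv2.imwrite(f"pics/{n}0.png",im[:,:,::-1])
    m=robot.camera_model(n); print(n,{k:np.round(v,4).tolist() for k,v in m.items()}, -np.array(m["R"]).T@m["t"])
s=robot.observe(); print(s)
E
```

```text
side {'fx': 462.5734, 'fy': 462.5734, 'cx': 257.4937, 'cy': 192.3842, 'k1': 0.0174, 'R': [[-0.9904, -0.1374, -0.0156], [-0.0865, 0.7037, -0.7052], [0.1079, -0.6971, -0.7088]], 't': [0.5511, 0.1257, 1.3112]} [0.41522549 0.90124585 1.02674281]
top {'fx': 377.0964, 'fy': 377.0964, 'cx': 256.6364, 'cy': 188.0598, 'k1': -0.1089, 'R': [[-0.0065, -1.0, -0.0027], [-0.9915, 0.0068, -0.1302], [0.1302, 0.0019, -0.9915]], 't': [0.0046, 0.5827, 1.2485]} [ 0.41514464 -0.00172384  1.31376268]
{'time': 0.1, 'qpos': array([-1.30799579e+00,  3.42634396e-01,  1.52486224e+00,  4.28530481e-05,
        1.27536387e+00, -1.46022280e-01]), 'qvel': array([ 9.82551299e-05, -1.02263040e-03, -2.91223934e-03,  4.85285884e-04,
       -6.94756920e-04,  1.51195569e-03]), 'joint_efforts': array([ 1.71082142e-03, -4.32003772e+01, -2.44694388e+01,  7.19210249e-02,
        5.25989290e-02, -4.57618762e-05]), 'tool_pos': array([ 0.20864006, -0.48141025,  0.2261448 ]), 'tool_rot': array([-3.14034425e+00, -2.25022318e-04,  4.08810172e-01]), 'contact_force': array([ 0.46315047, -0.43645936, -0.88406886]), 'torque': array([-0.06091759,  0.02863573,  0.0448177 ]), 'grip_force': 0.0, 'opening': 0.09178306042355217}
```

View pics/top0.png

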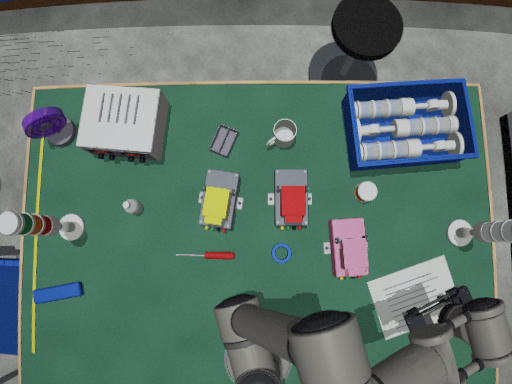

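View pics/side0.png

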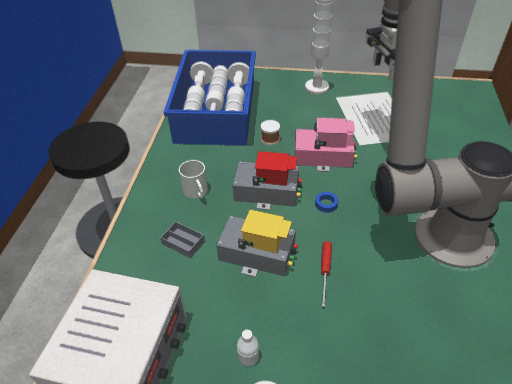

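The top view shows the red guard at about (292,204) with its lip towards the robot (down), and the yellow one at (216,206). The pink look-alike is at (349,247), the tape at (282,253) and the mug at (284,133). The side view agrees, with the red guard at (273,168).

```bash
cat > h.py <<'E'
import numpy as np,cv2
from cell import robot
def K(m): return np.array([[m["fx"],0,m["cx"]],[0,m["fy"],m["cy"]],[0,0,1]])
def cast(n,uv,z):
    m=robot.camera_model(n); R=np.array(m["R"]); C=-R.T@m["t"]
    p=cv2.undistortPoints(np.float64(uv).reshape(-1,1,2),K(m),np.array([m["k1"],0,0,0.]))[:,0]
    d=np.c_[p,np.ones(len(p))]@R
    return C+d*((z-C[2])/d[:,2])[:,None]
def red(im,hue=0,lo=150):
    h=cv2.cvtColor(im,cv2.COLOR_RGB2HSV).astype(int); dh=abs((h[:,:,0]-hue+90)%180-90)
    return ((dh<8)&(h[:,:,1]>lo)&(h[:,:,2]>60)).astype(np.uint8)
def biggest(mask,box):
    q=np.zeros_like(mask);u0,v0,u1,v1=box;q[v0:v1,u0:u1]=mask[v0:v1,u0:u1]
    c=max(cv2.findContours(q,cv2.RETR_EXTERNAL,cv2.CHAIN_APPROX_NONE)[0],key=cv2.contourArea); return c[:,0]
E
python3 - <<'E'
from h import *
t=np.load("pics/top0.npy");s=np.load("pics/side0.npy")
for nm,hue,bt,bs in(("red",0,(265,160,320,240),(240,140,310,190)),("yellow",27,(190,170,245,240),(230,200,300,255))):
  for n,im,b in(("top",t,bt),("side",s,bs)):
    c=biggest(red(im,hue),b); P=cast(n,c,0.13)[:,:2]
    r=cv2.minAreaRect((P*1000).astype(np.float32)); print(nm,n,r,P.min(0),P.max(0))
    # width profile along image rows
    if n=="top":
        for v in range(c[:,1].min(),c[:,1].max()+1,3):
            u=c[c[:,1]==v][:,0]; w=cast(n,[[u.min()-.5,v],[u.max()+.5,v]],.13); print(v,u.min(),u.max(),w[:,:2].round(3).tolist())
for n,im,b in(("top",t,(265,160,320,240)),("side",s,(225,140,315,210))):
    u0,v0,u1,v1=b; cv2.imwrite(f"pics/c_{n}.png",cv2.resize(im[v0:v1,u0:u1,::-1],None,fx=6,fy=6,interpolation=cv2.INTER_CUBIC))
a=cv2.imread("pics/c_top.png");b=cv2.imread("pics/c_side.png");
o=np.zeros((490,780,3),np.uint8);a=a[:480];o[:a.shape[0],:330]=a;b=cv2.resize(b,(445,346));o[:346,333:778]=b;cv2.imwrite("pics/crop1.png",o)
E
```

```text
red top ((521.1568603515625, -112.48218536376953), (73.0665512084961, 111.18218231201172), 89.16566467285156) [ 0.46549364 -0.14982109] [ 0.57668473 -0.075432  ]
186 282 304 [[0.577, -0.078], [0.576, -0.151]]
189 281 304 [[0.567, -0.075], [0.567, -0.151]]
192 281 304 [[0.558, -0.075], [0.557, -0.151]]
195 281 304 [[0.548, -0.075], [0.547, -0.151]]
198 281 304 [[0.538, -0.075], [0.538, -0.151]]
201 281 304 [[0.529, -0.074], [0.528, -0.15]]
204 281 304 [[0.519, -0.074], [0.519, -0.15]]
207 281 304 [[0.51, -0.074], [0.509, -0.15]]
210 281 304 [[0.501, -0.074], [0.5, -0.15]]
213 281 304 [[0.491, -0.074], [0.491, -0.15]]
216 285 302 [[0.482, -0.086], [0.481, -0.143]]
219 285 301 [[0.472, -0.086], [0.472, -0.14]]
red side ((516.7373657226562, -87.51371765136719), (132.7496795654297, 116.32193756103516), 89.20367431640625) [ 0.45802062 -0.15401   ] [ 0.57454879 -0.02081781]
yellow top ((507.7944030761719, 93.97212982177734), (4.678445339202881, 63.72615432739258), 80.70569610595703) [0.47654422 0.09105671] [0.53961698 0.10042652]
198 228 228 [[0.54, 0.093], [0.54, 0.09]]
201 228 228 [[0.53, 0.093], [0.53, 0.09]]
204 227 228 [[0.521, 0.096], [0.521, 0.09]]
207 227 228 [[0.511, 0.096], [0.511, 0.089]]
210 226 227 [[0.502, 0.099], [0.502, 0.093]]
213 226 226 [[0.492, 0.099], [0.492, 0.096]]
216 225 226 [[0.483, 0.102], [0.483, 0.096]]
yellow side ((516.5489501953125, 150.62948608398438), (116.24649047851562, 115.60192108154297), 80.94092559814453) [0.45356243 0.08572187] [0.57328538 0.2138443 ]
```

View pics/crop1.png

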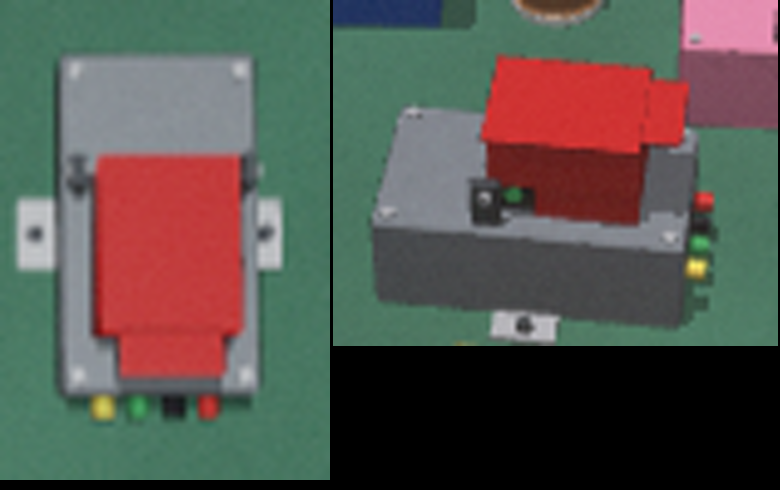

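The red box is nearly square to the world, with yaw about -0.012. Its hinge is at about (0.579, -0.113, 0.095) and its lip at (0.466, -0.112, 0.128); the 113 mm length and 76 mm and 56 mm widths agree. My plan is to tilt the closed fingers 45° forward under the lip.

```bash
cat > go.py <<'E'
import sys,numpy as np
from scipy.spatial.transform import Rotation as Ro
from cell import robot
# args: sequence of x y z tilt(deg); prints shift/turn from the present pose
s=robot.observe(); R0=Ro.from_euler("xyz",s["tool_rot"]); p0=s["tool_pos"]
print("t",round(s["time"],2),"p",p0.round(4),"z",R0.as_matrix()[:,2].round(3),"q",s["qpos"].round(2),"F",s["contact_force"].round(1))
a=np.array(sys.argv[1:],float).reshape(-1,4)
for x,y,z,t in a:
    R=Ro.from_euler("xyz",[np.pi,-np.radians(t),0])
    print([(R0.inv().apply(np.array([x,y,z])-p0)).round(3).tolist(),((R0.inv()*R).as_rotvec()).round(3).tolist()])
E
python3 go.py 0.30 -0.35 0.32 20  0.40 -0.113 0.32 45 0.41 -0.113 0.155 45
```

```text
t 0.1 p [ 0.2086 -0.4814  0.2261] z [-0.     0.001 -1.   ] q [-1.31  0.34  1.52  0.    1.28 -0.15] F [ 0.5 -0.4 -0.9]
[[0.136, -0.084, -0.094], [-0.073, 0.344, 0.404]]
[[0.322, -0.262, -0.093], [-0.162, 0.774, 0.387]]
[[0.331, -0.258, 0.072], [-0.162, 0.774, 0.387]]
```

arm_command([
  [[0.03, -0.02, -0.04], [-0.02, 0.07, 0.09], 0],
  [[0.06, -0.04, -0.08], [-0.04, 0.17, 0.2], 0],
  [[0.1, -0.06, -0.094], [-0.06, 0.26, 0.3], 0],
  [[0.136, -0.084, -0.094], [-0.073, 0.344, 0.404], 0],
  [[0.17, -0.12, -0.094], [-0.09, 0.45, 0.4], 0],
])

```text
time: 0.6
tool_pos: [0.3183, -0.3032, 0.3216]
tool_rot: [-3.14, -0.46, -0.001]
contact_force: [-0.5, -0.0, -0.8]
opening: 0.056
grip_force: 0.0
```

```bash
python3 go.py 0.40 -0.113 0.32 45 0.41 -0.113 0.155 45
```

```text
t 0.6 p [ 0.3183 -0.3032  0.3216] z [ 0.444  0.001 -0.896] q [-1.26 -0.04  1.81  0.46  1.25  0.19] F [-0.5 -0.  -0.8]
[[0.072, -0.19, 0.038], [-0.001, 0.325, -0.001]]
[[0.008, -0.19, 0.19], [-0.001, 0.325, -0.001]]
```

arm_command([
  [[0.018, -0.04, 0.01], [0, 0.1, 0], 0],
  [[0.036, -0.08, 0.02], [0, 0.2, 0], 0],
  [[0.054, -0.12, 0.03], [0, 0.3, 0], 0],
  [[0.072, -0.16, 0.038], [0, 0.325, 0], 0],
  [[0.072, -0.19, 0.038], [0, 0.325, 0], 0],
])

```text
time: 1.1
tool_pos: [0.3977, -0.1117, 0.3179]
tool_rot: [-3.135, -0.781, -0.003]
contact_force: [0.3, 0.5, 0.5]
opening: 0.0167
grip_force: 0.0
```

```bash
python3 go.py 0.40 -0.113 0.32 45 0.41 -0.113 0.155 45
```

```text
t 1.1 p [ 0.3977 -0.1117  0.3179] z [ 0.704  0.005 -0.71 ] q [-0.95 -0.31  2.19  0.81  0.92  0.22] F [0.3 0.5 0.5]
[[0.003, 0.001, 0.0], [-0.005, 0.004, -0.002]]
[[-0.106, 0.002, 0.124], [-0.005, 0.004, -0.002]]
```

arm_command([
  [[-0.02, 0, 0.025], [0, 0, 0], 0],
  [[-0.04, 0, 0.05], [0, 0, 0], 0],
  [[-0.065, 0, 0.075], [0, 0, 0], 0],
  [[-0.09, 0.001, 0.1], [0, 0, 0], 0],
  [[-0.106, 0.002, 0.124], [0, 0, 0], 0],
])

```text
time: 1.6
tool_pos: [0.4091, -0.1146, 0.1622]
tool_rot: [-3.137, -0.783, -0.0]
contact_force: [0.8, -1.3, 1.4]
opening: 0.0008
grip_force: 0.0
```

```bash
python3 go.py 0.41 -0.113 0.155 45 0.470 -0.113 0.095 45
```

```text
t 1.6 p [ 0.4091 -0.1146  0.1622] z [ 0.705  0.005 -0.709] q [-0.92  0.06  2.49  1.49  0.6  -0.65] F [ 0.8 -1.3  1.4]
[[-0.004, -0.002, 0.006], [-0.005, 0.003, -0.0]]
[[-0.004, -0.001, 0.091], [-0.005, 0.003, -0.0]]
```

arm_command([
  [[-0.004, -0.002, 0.015], [0, 0, 0], 0],
  [[-0.004, -0.002, 0.035], [0, 0, 0], 0],
  [[-0.004, -0.001, 0.055], [0, 0, 0], 0],
  [[-0.004, -0.001, 0.075], [0, 0, 0], 0],
  [[-0.004, -0.001, 0.09], [0, 0, 0], 0],
])

```text
time: 2.1
tool_pos: [0.4712, -0.1134, 0.096]
tool_rot: [-3.136, -0.783, -0.0]
contact_force: [-0.4, 0.2, 1.0]
opening: 0.0004
grip_force: 0.0
```

```bash
python3 go.py 0.47 -0.113 0.095 45
python3 - <<'E'
from h import *
a=robot.read_camera("side")
cv2.imwrite("pics/v1.png",cv2.resize(a[100:250,190:400,::-1],None,fx=3.5,fy=3.5,interpolation=cv2.INTER_CUBIC))
E
```

```text
t 2.1 p [ 0.4712 -0.1134  0.096 ] z [ 0.706  0.006 -0.709] q [-0.72  0.37  2.44  2.09  0.57 -1.15] F [-0.4  0.2  1. ]
[[-0.002, -0.0, -0.0], [-0.006, 0.002, -0.0]]
```

View pics/v1.png

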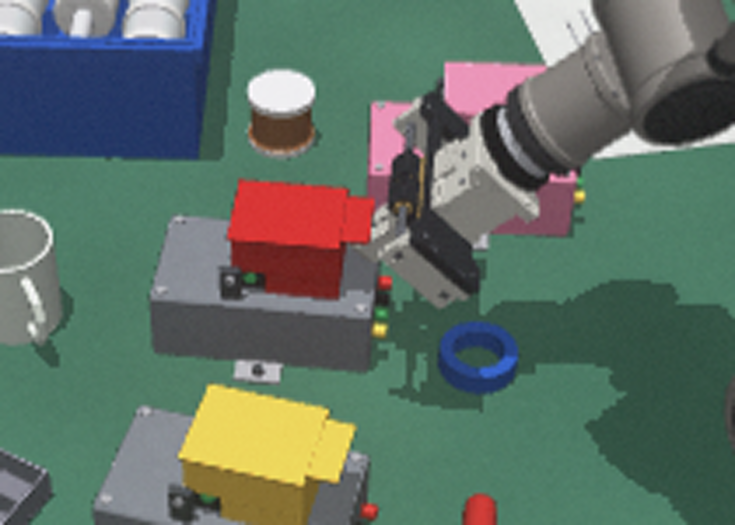

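The closed fingers sit under the lip. Next I compute the lifting arc.

```bash
cat > arc.py <<'E'
import numpy as np
from scipy.spatial.transform import Rotation as Ro
from cell import robot
H=np.array([.579,.095]); 
def pose(th):
    c,s=np.cos(th),np.sin(th); tau=np.clip(np.pi/2-th,np.radians(15),np.radians(45))
    M=np.array([[c,s],[-s,c]])
    e=H+M@np.array([-.113,.031]); u=M@[1,0]
    zt=np.array([np.sin(tau),-np.cos(tau)]); f=np.array([np.cos(tau),np.sin(tau)])
    C=e+.015*(u if th>np.pi/4 else zt); p=C-.0095*f
    return np.array([p[0],-.113,p[1]]),Ro.from_euler("xyz",[np.pi,-tau,0])
s=robot.observe(); p0=s["tool_pos"];R0=Ro.from_euler("xyz",s["tool_rot"])
print(p0)
for th in ([.0,.08,.18,.3,.42],[.55,.68,.8,.92,1.04],[1.16,1.28,1.4,1.52,1.62]):
    for t in th:
        p,R=pose(t); print(t,p.round(3),R0.inv().apply(p-p0).round(3).tolist(),(R0.inv()*R).as_rotvec().round(3).tolist())
    p0,R0=p,R; print()
E
python3 arc.py
```

```text
[ 0.4718877  -0.11363145  0.09528517]
0.0 [ 0.47  -0.113  0.109] [0.008, -0.001, -0.011] [-0.006, 0.002, -0.0]
0.08 [ 0.473 -0.113  0.118] [0.016, -0.001, -0.015] [-0.006, 0.002, -0.0]
0.18 [ 0.477 -0.113  0.128] [0.027, -0.001, -0.02] [-0.006, 0.002, -0.0]
0.3 [ 0.484 -0.113  0.141] [0.041, -0.001, -0.024] [-0.006, 0.002, -0.0]
0.42 [ 0.492 -0.113  0.152] [0.055, -0.001, -0.026] [-0.006, 0.002, -0.0]

0.55 [ 0.503 -0.113  0.163] [0.015, 0.0, -0.0] [0.0, 0.0, 0.0]
0.68 [ 0.515 -0.113  0.173] [0.03, -0.0, 0.001] [0.0, 0.0, 0.0]
0.8 [ 0.526 -0.113  0.18 ] [0.044, -0.0, 0.004] [0.0, -0.015, -0.0]
0.92 [ 0.537 -0.113  0.186] [0.055, -0.0, 0.007] [-0.0, -0.135, -0.0]
1.04 [ 0.548 -0.113  0.19 ] [0.066, -0.0, 0.012] [0.0, -0.255, -0.0]

1.16 [ 0.56  -0.113  0.193] [0.012, -0.0, 0.003] [0.0, -0.12, -0.0]
1.28 [ 0.571 -0.113  0.195] [0.023, -0.0, 0.008] [-0.0, -0.24, -0.0]
1.4 [ 0.584 -0.113  0.194] [0.033, -0.0, 0.015] [0.0, -0.269, -0.0]
1.52 [ 0.596 -0.113  0.192] [0.042, -0.0, 0.023] [0.0, -0.269, -0.0]
1.62 [ 0.606 -0.113  0.189] [0.049, -0.0, 0.03] [0.0, -0.269, -0.0]
```

arm_command([
  [[0.008, 0, -0.011], [0, 0, 0], 0],
  [[0.016, 0, -0.015], [0, 0, 0], 0],
  [[0.027, 0, -0.02], [0, 0, 0], 0],
  [[0.041, 0, -0.024], [0, 0, 0], 0],
  [[0.055, 0, -0.026], [0, 0, 0], 0],
])

```text
time: 2.65
tool_pos: [0.4908, -0.1137, 0.155]
tool_rot: [-3.137, -0.784, -0.0]
contact_force: [-0.7, -0.5, -0.1]
opening: 0.0006
grip_force: 0.2
```

arm_command([
  [[0.015, 0, 0], [0, 0, 0], 0],
  [[0.03, 0, 0.001], [0, 0, 0], 0],
  [[0.044, 0, 0.004], [0, -0.015, 0], 0],
  [[0.055, 0, 0.007], [0, -0.135, 0], 0],
  [[0.066, 0, 0.012], [0, -0.255, 0], 0],
])

```text
time: 3.15
tool_pos: [0.5365, -0.1047, 0.1869]
tool_rot: [-3.106, -0.679, 0.006]
contact_force: [0.3, 0.4, -0.5]
opening: 0.0
grip_force: 0.1
```

```bash
python3 go.py 0.548 -0.113 0.19 30.4
python3 - <<'E'
from h import *
a=robot.read_camera("side")
cv2.imwrite("pics/v2.png",cv2.resize(a[80:230,190:400,::-1],None,fx=3.5,fy=3.5,interpolation=cv2.INTER_CUBIC))
E
```

```text
t 3.15 p [ 0.5365 -0.1047  0.1869] z [ 0.628  0.039 -0.778] q [-0.55  0.19  2.11  0.98  0.45  0.18] F [ 0.3  0.4 -0.5]
[[0.011, 0.009, 0.005], [-0.039, -0.149, 0.007]]
```

View pics/v2.png

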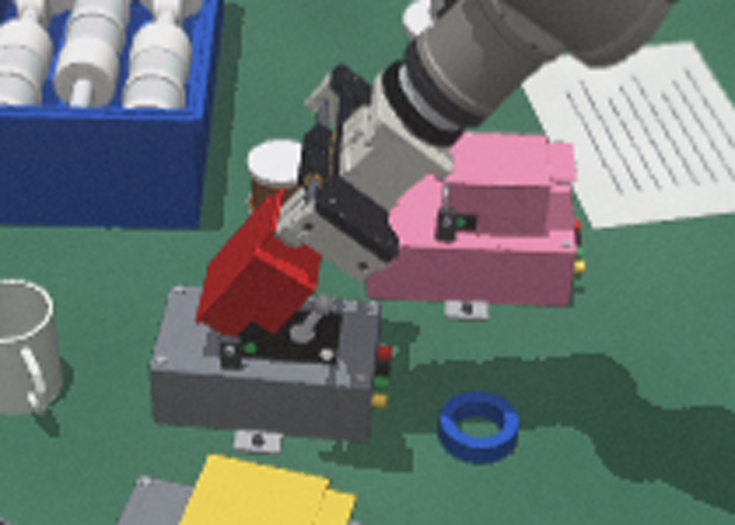

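The guard is up at about 0.9 rad with the finger held in the lip corner. The toggle is visible and off.

```bash
python3 go.py 0.548 -0.113 0.19 30.4 .56 -.113 .193 24 .571 -.113 .195 17 .590 -.113 .194 15 .61 -.113 .19 15
```

```text
t 3.2 p [ 0.5383 -0.1057  0.1884] z [ 0.627  0.038 -0.778] q [-0.55  0.19  2.1   0.97  0.45  0.2 ] F [ 0.8 -2.9  3.3]
[[0.009, 0.008, 0.005], [-0.038, -0.148, 0.007]]
[[0.02, 0.008, 0.01], [-0.037, -0.26, 0.009]]
[[0.03, 0.008, 0.015], [-0.037, -0.382, 0.011]]
[[0.044, 0.009, 0.028], [-0.037, -0.417, 0.012]]
[[0.057, 0.009, 0.043], [-0.037, -0.417, 0.012]]
```

arm_command([
  [[0.004, 0.004, 0.003], [-0.02, -0.07, 0.003], 0],
  [[0.009, 0.008, 0.005], [-0.038, -0.148, 0.007], 0],
  [[0.015, 0.008, 0.008], [-0.038, -0.21, 0.008], 0],
  [[0.02, 0.008, 0.01], [-0.038, -0.26, 0.009], 0],
  [[0.025, 0.008, 0.013], [-0.038, -0.32, 0.01], 0],
])

```text
time: 3.7
tool_pos: [0.565, -0.1119, 0.1927]
tool_rot: [-3.141, -0.36, 0.002]
contact_force: [0.3, -0.7, 0.4]
opening: 0.0001
grip_force: 0.0
```

```bash
python3 go.py .571 -.113 .195 17 .590 -.113 .194 15 .61 -.113 .19 15
```

```text
t 3.7 p [ 0.565  -0.1119  0.1927] z [ 0.353  0.001 -0.936] q [-0.41  0.29  1.76  0.2   0.77  1.04] F [ 0.3 -0.7  0.4]
[[0.006, 0.001, -0.0], [-0.001, -0.064, 0.002]]
[[0.024, 0.001, 0.008], [-0.001, -0.099, 0.002]]
[[0.041, 0.001, 0.018], [-0.001, -0.099, 0.002]]
```

arm_command([
  [[0.006, 0, 0], [0, -0.06, 0], 0],
  [[0.015, 0, 0.003], [0, -0.09, 0], 0],
  [[0.024, 0, 0.008], [0, -0.1, 0], 0],
  [[0.032, 0, 0.012], [0, -0.1, 0], 0],
  [[0.041, 0, 0.018], [0, -0.1, 0], 0],
])

```text
time: 4.2
tool_pos: [0.6099, -0.1117, 0.1898]
tool_rot: [-3.14, -0.262, 0.002]
contact_force: [-0.3, 0.0, 0.2]
opening: 0.0003
grip_force: 0.0
```

arm_command([
  [[0.004, 0, 0], [0, 0, 0], 0],
  [[0.004, 0, 0], [0, 0, 0], 0],
  [[-0.02, 0, -0.02], [0, 0, 0], 0],
  [[-0.05, 0, -0.03], [0, 0, 0], 0],
  [[-0.07, 0, -0.03], [0, 0, 0], 0],
])

```text
time: 4.7
tool_pos: [0.5329, -0.1119, 0.2018]
tool_rot: [3.141, -0.263, 0.002]
contact_force: [-0.9, 0.1, 0.2]
opening: 0.0004
grip_force: 0.0
```

```bash
python3 go.py .485 -.113 .21 15 .485 -.113 .102 15 .535 -.113 .102 15
python3 - <<'E'
from h import *
a=robot.read_camera("side")
cv2.imwrite("pics/v3.png",cv2.resize(a[80:230,190:400,::-1],None,fx=3.5,fy=3.5,interpolation=cv2.INTER_CUBIC))
E
```

```text
t 4.7 p [ 0.5329 -0.1119  0.2018] z [ 0.26   0.    -0.966] q [-0.41  0.27  1.74  0.13  0.9   1.09] F [-0.9  0.1  0.2]
[[-0.044, 0.001, -0.02], [-0.0, -0.001, 0.002]]
[[-0.072, 0.001, 0.084], [-0.0, -0.001, 0.002]]
[[-0.024, 0.001, 0.097], [-0.0, -0.001, 0.002]]
```

View pics/v3.png

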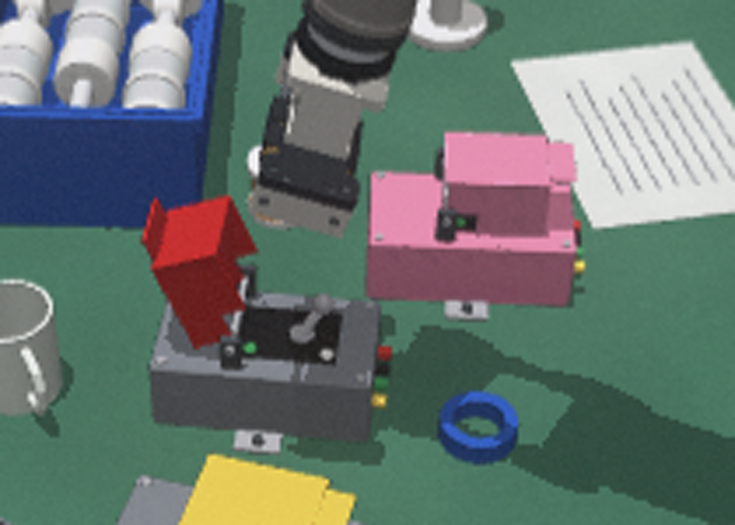

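The guard rests fully back and the toggle is still off (front lean). Next I lower the finger in front of the toggle ball and push it back.

arm_command([
  [[-0.025, 0, -0.005], [0, 0, 0], 0],
  [[-0.058, 0, 0], [0, 0, 0], 0],
  [[-0.068, 0.001, 0.03], [0, 0, 0], 0],
  [[-0.075, 0.001, 0.06], [0, 0, 0], 0],
  [[-0.082, 0.001, 0.082], [0, 0, 0], 0],
])

```text
time: 5.25
tool_pos: [0.4761, -0.1131, 0.0994]
tool_rot: [-3.141, -0.262, 0.001]
contact_force: [0.2, 0.6, -0.4]
opening: 0.0006
grip_force: 0.0
```

```bash
python3 go.py .475 -.113 .102 15 .50 -.113 .102 15 .526 -.113 .102 15
```

```text
t 5.25 p [ 0.4761 -0.1131  0.0994] z [ 0.259  0.001 -0.966] q [-0.47  0.32  2.01  0.21  0.58  0.94] F [ 0.2  0.6 -0.4]
[[-0.0, -0.0, -0.003], [-0.001, -0.0, 0.001]]
[[0.024, -0.0, 0.004], [-0.001, -0.0, 0.001]]
[[0.049, -0.0, 0.01], [-0.001, -0.0, 0.001]]
```

arm_command([
  [[0.012, 0, 0.001], [0, 0, 0], 0],
  [[0.024, 0, 0.004], [0, 0, 0], 0],
  [[0.036, 0, 0.007], [0, 0, 0], 0],
  [[0.044, 0, 0.009], [0, 0, 0], 0],
  [[0.049, 0, 0.01], [0, 0, 0], 0],
])

```text
time: 5.75
tool_pos: [0.5193, -0.1123, 0.1012]
tool_rot: [-3.139, -0.246, 0.004]
contact_force: [-49.0, -14.3, 28.4]
opening: 0.0003
grip_force: 21.7
```

arm_command([
  [[0, 0, 0], [0, 0, 0], 0],
  [[0, 0, 0], [0, 0, 0], 0],
  [[-0.015, 0, -0.005], [0, 0, 0], 0],
  [[-0.035, 0, -0.03], [0, 0, 0], 0],
  [[-0.05, 0, -0.06], [0, 0, 0], 0],
])

```text
time: 6.25
tool_pos: [0.4608, -0.1127, 0.1479]
tool_rot: [-3.14, -0.259, 0.001]
contact_force: [0.4, -0.6, 0.8]
opening: 0.0007
grip_force: 0.0
```

```bash
python3 go.py .48 -.113 .30 0 .60 -.113 .32 0
python3 - <<'E'
from h import *
a=robot.read_camera("side")
cv2.imwrite("pics/v4.png",cv2.resize(a[80:230,190:400,::-1],None,fx=3.5,fy=3.5,interpolation=cv2.INTER_CUBIC))
E
```

```text
t 6.25 p [ 0.4608 -0.1127  0.1479] z [ 0.256  0.002 -0.967] q [-0.48  0.22  1.98  0.19  0.72  0.96] F [ 0.4 -0.6  0.8]
[[0.058, 0.0, -0.142], [-0.002, -0.259, 0.001]]
[[0.179, 0.0, -0.131], [-0.002, -0.259, 0.001]]
```

View pics/v4.png

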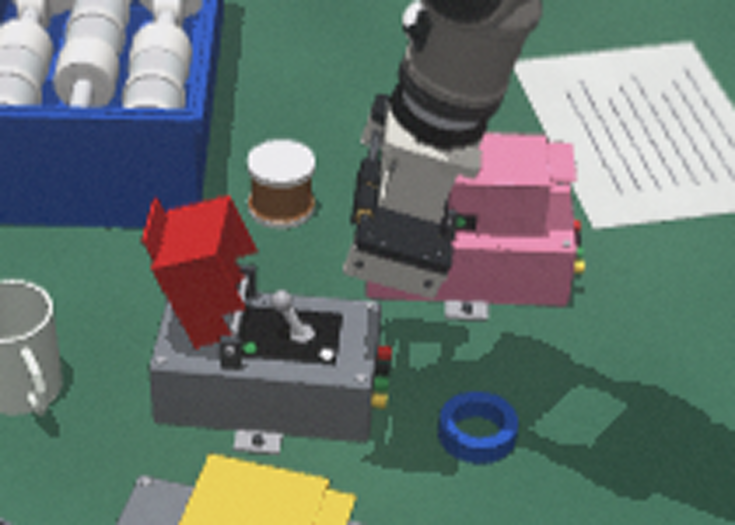

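The toggle now leans back (on), and the guard is still open. Next I go up and over to a point behind the guard.

arm_command([
  [[0.01, 0, -0.045], [0, -0.05, 0], 0],
  [[0.035, 0, -0.09], [0, -0.13, 0], 0],
  [[0.07, 0, -0.12], [0, -0.2, 0], 0],
  [[0.1, 0, -0.13], [0, -0.259, 0], 0],
  [[0.14, 0, -0.125], [0, -0.259, 0], 0],
])

```text
time: 6.8
tool_pos: [0.5675, -0.1131, 0.3089]
tool_rot: [3.14, -0.007, 0.002]
contact_force: [0.8, -0.5, 0.4]
opening: 0.0005
grip_force: 0.0
```

```bash
python3 go.py .69 -.113 .28 0 .69 -.113 .168 0
```

```text
t 6.8 p [ 0.5675 -0.1131  0.3089] z [ 0.007 -0.002 -1.   ] q [-0.33  0.39  1.22  0.    1.52  1.24] F [ 0.8 -0.5  0.4]
[[0.122, 0.0, 0.03], [0.002, -0.007, 0.002]]
[[0.122, -0.0, 0.142], [0.002, -0.007, 0.002]]
```

arm_command([
  [[0.03, 0, 0], [0, 0, 0], 0],
  [[0.065, 0, 0], [0, 0, 0], 0],
  [[0.1, 0, 0.01], [0, 0, 0], 0],
  [[0.122, 0, 0.03], [0, 0, 0], 0],
  [[0.122, 0, 0.06], [0, 0, 0], 0],
])

```text
time: 7.3
tool_pos: [0.6905, -0.1127, 0.2451]
tool_rot: [3.142, -0.006, 0.002]
contact_force: [-1.0, 0.2, 0.1]
opening: 0.0004
grip_force: 0.0
```

arm_command([
  [[0, 0, 0.02], [0, 0, 0], 0],
  [[0, 0, 0.045], [0, 0, 0], 0],
  [[0, 0, 0.07], [0, 0, 0], 0],
  [[0, 0, 0.082], [0, 0, 0], 0],
  [[0, 0, 0.082], [0, 0, 0], 0],
])

```text
time: 7.8
tool_pos: [0.687, -0.1126, 0.1618]
tool_rot: [-3.14, 0.001, 0.002]
contact_force: [0.4, -0.7, -0.2]
opening: 0.0005
grip_force: 0.0
```

```bash
python3 go.py .64 -.113 .168 0 .55 -.113 .168 0
python3 - <<'E'
from h import *
a=robot.read_camera("side")
cv2.imwrite("pics/v5.png",cv2.resize(a[80:230,150:360,::-1],None,fx=3.5,fy=3.5,interpolation=cv2.INTER_CUBIC))
E
```

```text
t 7.8 p [ 0.687  -0.1126  0.1618] z [-0.001  0.001 -1.   ] q [-0.27  0.71  1.07  0.    1.36  1.3 ] F [ 0.4 -0.7 -0.2]
[[-0.047, 0.0, -0.006], [-0.001, 0.001, 0.002]]
[[-0.137, 0.0, -0.006], [-0.001, 0.001, 0.002]]
```

View pics/v5.png

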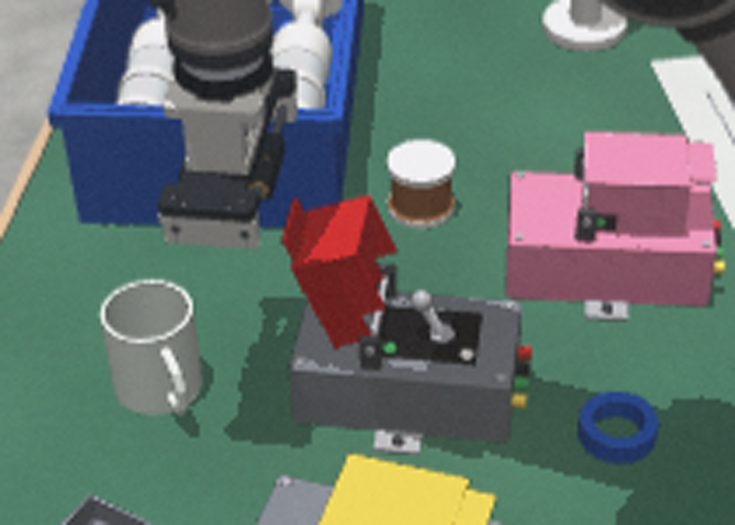

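The finger hangs behind the guard, clear of it and the mug. The toggle is on. I now tip the guard forward.

arm_command([
  [[-0.015, 0, -0.006], [0, 0, 0], 0],
  [[-0.032, 0, -0.006], [0, 0, 0], 0],
  [[-0.046, 0, -0.006], [0, 0, 0], 0],
  [[-0.06, 0, -0.006], [0, 0, 0], 0],
  [[-0.074, 0, -0.006], [0, 0, 0], 0],
])

```text
time: 8.35
tool_pos: [0.6145, -0.1132, 0.1721]
tool_rot: [3.141, -0.007, 0.002]
contact_force: [0.1, -0.1, 0.1]
opening: 0.0002
grip_force: 0.3
```

arm_command([
  [[-0.014, 0, 0], [0, 0, 0], 0],
  [[-0.028, 0, 0], [0, 0, 0], 0],
  [[-0.04, 0, 0], [0, 0, 0], 0],
  [[-0.04, 0, 0], [0, 0, 0], 0],
  [[-0.03, 0, -0.03], [0, 0, 0], 0],
])

```text
time: 8.85
tool_pos: [0.5819, -0.1125, 0.1979]
tool_rot: [-3.139, 0.003, 0.001]
contact_force: [0.3, 0.3, -0.0]
opening: 0.0
grip_force: 0.0
```

arm_command([
  [[0, 0, -0.03], [0, 0, 0], 0],
  [[0, 0, -0.07], [0, 0, 0], 0],
  [[0, 0, -0.1], [0, 0, 0], 0],
  [[0, 0, -0.12], [0, 0, 0], 0],
  [[0, 0, -0.12], [0, 0, 0], 0],
])

```text
time: 9.35
tool_pos: [0.5853, -0.1134, 0.3242]
tool_rot: [3.139, -0.012, 0.002]
contact_force: [-0.7, 0.3, -0.5]
opening: 0.0009
grip_force: 0.0
```

```bash
python3 go.py
python3 - <<'E'
from h import *
a=robot.read_camera("side")
cv2.imwrite("pics/v6.png",cv2.resize(a[80:300,150:360,::-1],None,fx=2.7,fy=2.7,interpolation=cv2.INTER_CUBIC))
E
```

```text
t 9.35 p [ 0.5853 -0.1134  0.3242] z [ 0.012 -0.002 -1.   ] q [-0.32  0.42  1.14  0.    1.57  1.25] F [-0.7  0.3 -0.5]
```

View pics/v6.png

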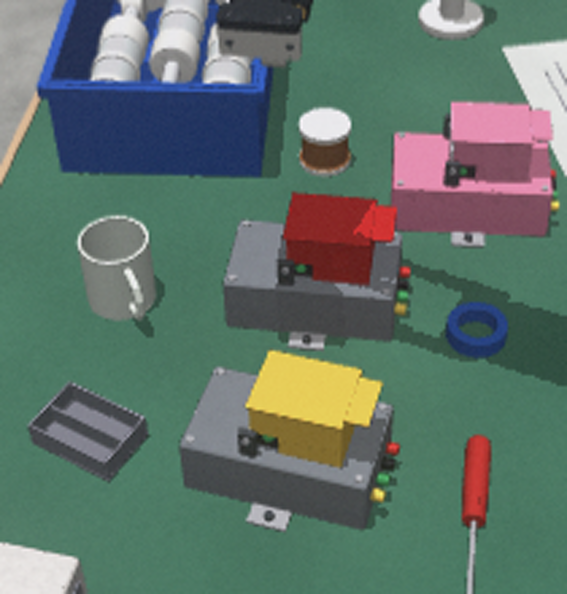

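The guard has dropped and looks shut, with the arm clear above. I let it settle and compare its outline with the first picture.

arm_command([
  [[0, 0, 0], [0, 0, 0], 0],
  [[0, 0, 0], [0, 0, 0], 0],
  [[0, 0, 0], [0, 0, 0], 0],
  [[0, 0, 0], [0, 0, 0], 0],
  [[0, 0, 0], [0, 0, 0], 0],
])

```text
time: 9.9
tool_pos: [0.5834, -0.113, 0.3191]
tool_rot: [-3.141, -0.002, 0.001]
contact_force: [0.6, 0.1, -0.3]
opening: 0.0003
grip_force: 0.0
```

Run:
```python
from h import *
a=robot.read_camera("side");b=np.load("pics/side0.npy")
for im in(b,a):
    c=biggest(red(im),(240,140,310,190)); print(c.min(0),c.max(0),cv2.contourArea(c),c[c[:,0].argmax()])
```

```text
[255 152] [296 184] 957.0 [296 160]
[255 152] [296 184] 957.5 [296 160]
```

The outline matches the first picture exactly, so the guard is fully shut.

```bash
python3 -c "
from cell import robot
print(robot.hand_in())"
```

```text
the job is handed in; nothing more can be done
None
```

The job is handed in: I swung the red guard back, pushed its toggle on and dropped the guard shut again, its outline matching the first picture; no loose thing or the yellow box was touched, though the toggle push peaked at about 58 N at the wrist, and the hand-in returned no verdict.

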